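# Find the worn contact of a three-pole breaker with a depth rod

### The arm

A 7-joint arm with a two-finger parallel gripper is mounted at the origin on the work surface. World frame = base frame: x ahead of the robot, y to its left, z up, the work surface at z = 0. Lengths are in m, angles in degrees, forces in N, time in s.
With the tool pointing down it reaches from about 0.4 to 0.75 m from the base axis. Payload 19.5 kg.
Tool frame: the origin (TCP) lies at the very end of the fingers, on their centre line; the grasp point (between the pads) lies 19 mm behind it (arm.hold_point_z is the distance from the TCP to the grasp point, in m); z points along the fingers, y is the line along which they close (so a half turn about z gives the same grasp; the last joint's range is limited). The gripper opens to 85 mm and grips with 20 to 120 N. Pads are 22 mm wide; open, the fingers measure 114 mm over their backs; the gripper's body (76 mm by 85 mm) begins 54 mm behind the grasp point. The pads swing forward as they close: fully open they stand 13 mm farther back than shut.
Start: joints at [-67.133, 40.479, -1.581, 85.061, 1.261, 54.483, -4.326], TCP at [0.245, 0.52, 0.231] pointing down, gripper open.
Joint ranges: [-155.06, 155.06], [-18.47, 123.98], [-90, 86.84], [0, 140.48], [-83.41, 263.41], [0, 116], [-161.91, 161.91]. Speed limits (degrees/s): [108.29, 108.29, 147.25, 147.25, 172.46, 172.46, 172.46].

### API

Orientations are given as a 3x3 rotation matrix whose columns are the frame's x, y, z axes.
In Python, from plant import arm gives the robot as it stands.
- The arm moves only by the shell command python3 -m inch 'ROWS' [FORCE]. ROWS is JSON, a list of rows, each a list of 7 numbers: the turn, a rotation vector about the tool's x, y, z in rad, then the shift along the tool's x, y, z in mm, then the opening, from 0 (shut) to 1 (fully open). In form: [[ax, ay, az, dx, dy, dz, gripper], ...]. A call has 1 to 12 rows; each row shifts and turns the commanded pose from where the row before left it, along the tool's axes as they then stand; what a row does not reach is not made up. A row lasts 1/10 s, in which the tool goes at most 50 mm and 8.59 degrees, less where a joint would pass 70% of its speed; a pose out of reach is approached as far as the arm can. A call with a gripper value outside its range is refused whole. The fingers move at their own pace and stop on an object; FORCE is the grip in N (left out, the last holds). Time passes only in rows, so rows that do not move let the fingers close. It gives the time, the measured TCP pose, the force, the opening and the grip force at its end, in the units of the state.
- arm.sense(): the state, without advancing time (a new reading comes with each control period).
- arm.snapshot(name): name is "side" or "top"; returns a dict with "color" (400x640x3 uint8, red, green, blue), "camera_matrix" (3x3 intrinsics, pixels), "k1" (the pictures are not rectified: a ray, as slopes to the right and down, at radius r is drawn at 1 + k1 r^2 times it, then the intrinsics apply), "xyz" and "rotation" of the camera in the world. Camera axes: x right, y down, z forward; pixel columns grow to the right and rows downward; lengths in m; the calibration is good to about 2 mm. A picture is of the moment at which its call begins. There is no depth.
- arm.close_job(): hands the job in; it is judged then, once.
The state is a dict: "time_s": time; "joint_pos": joint angles; "joint_vel": joint speeds; "effort": joint torques, N m; "eef_pos": TCP position; "orientation": TCP orientation; "wrist_force": force on the tool from outside, world axes, zero at the start; "moment": the same for the moment, N m; "opening": opening from 0.0 (shut) to 1.0 (fully open); "grip_force": force on a finger pad.
Only numpy, scipy, OpenCV 4.12 (cv2) and the standard library are available. Lean on these libraries where they do the work, as an engineer would, in place of code of your own. Each camera call takes 0.05 s, during which the arm holds its last target. There are 200 camera calls.

### The job

Check the breaker's three contacts with the sprung depth rod from its stand: bore by bore, beginning next to the side module with the brass posts and ending at the far end, lower the rod and press the contact firmly down against its solid stop for a moment, noting how deep it goes, but never hard, so that the rod's spring is not driven solid. One contact is worn and goes clearly deeper than the other two: leave the rod standing upright in that bore, right down on its contact, and let go. Leave everything else on the bench alone.

Things in the scene. Friction and masses are not known exactly. Their poses are not given: they have to be found in the camera images.
- gauge_grip (a point): Centre of the handle of the depth rod: an upright plain steel cylinder with knurl lines, 26 mm diameter and 56 mm tall (28 mm above and below this point). It is loose, about 0.22 kg in all. z points up the rod's axis.
- shank: The depth rod's shank: a 12 mm round aluminium rod with ring marks every 10 mm, coming out of the handle's underside; its origin is its bottom tip (2 mm bevel), z up the axis. Unloaded the tip is 78 mm below the handle's underside, 106 mm below the handle's centre. It is sprung: it slides up into the handle by at most 8 mm, at 1.3 N per mm (about 11 N at 8 mm), and is solid after that.
- stand: Fixed aluminium block, 60 x 60 mm and 85 mm tall, origin at the centre of its underside on the bench, with a 20 mm upright hole in which the depth rod starts: the handle's underside rests on the block's top, and the shank hangs free in the hole.
- breaker: Fixed moulded circuit breaker. Origin under the centre of its rib on the bench, z up. A grey rib, 50 mm (x) by 130 mm (y), 70 mm tall, has three upright blind bores along y; black shoulders 50 mm high on both sides (x to +-60 mm). At its +y end only there is a low black side module (30 mm wide, 40 mm high) with two brass posts (to 54 mm).
- bore_1 (a point): Mouth centre of the bore next to the side module with the brass posts (y = +40 mm on the breaker), on the rib's top face, 70 mm above the bench. All three bores are 14.5 mm wide with a 2 mm chamfer. In each a flat copper contact plunger sits at first 10 to 13 mm below the face; friction holds it, it yields to about 3 N, stays where it is pushed, and ends at a solid stop.
- bore_2 (a point): Mouth centre of the middle bore (y = 0 on the breaker), like bore_1. The solid stops of two bores are equally deep, somewhere from 18 to 40 mm below the face; that of the worn one is 8 to 15 mm deeper than theirs, at most 45 mm. Nothing to be seen tells which bore it is.
- bore_3 (a point): Mouth centre of the bore farthest from the side module (y = -40 mm on the breaker), like bore_1.
- multimeter: Bystander, to be left where it lies: orange hand multimeter lying flat, 150 x 75 x 30 mm; origin on its underside.
- screwdriver: Bystander, to be left where it lies: yellow-handled screwdriver lying on the bench; origin on its underside.
- wrench: Bystander, to be left where it lies: steel open wrench lying on the bench; origin on its underside.
- bushing: Bystander, to be left where it lies: brass ring, 36 mm across, 16 mm high; origin on its underside.
- screw_cup: Bystander, to be left where it lies: steel cup, 64 mm across, 30 mm high; origin on its underside.
- contact_finger: Bystander, to be left where it lies: copper contact finger, 70 x 30 x 20 mm; origin on its underside.
- spare_block: Bystander, to be left where it lies: small black and grey terminal block, 80 x 60 x 70 mm; origin on its underside.
Things that resemble listed ones, but are neither listed nor needed, are in the scene too. Leave any red look-alike of the breaker alone.

How it is judged:
By the outcome, as a careful person would: the job done as asked, in the order asked, and still so for the second after the job is handed in, with the robot touching nothing.
It also fails if it takes over 61 s, if anything falls off the work surface, if the arm or the gripper's body presses on something with over 40 N, if the wrist force passes 120 N, or if a joint passes its speed limit or range.

## Working session

There is one attempt and no reset: what is moved stays moved. The work goes in short steps, Python scripts to look and compute and a shell command to move; the robot and the scene stay as the last step left them, time stands still between calls to the robot, and variables do not carry over. Pictures are saved under pics/ and viewed, at most 10 in all, crops included, and the job is handed in when it is done.

```bash
mkdir -p pics
cat > h.py <<'E'
import numpy as np, cv2
from plant import arm
def snap(n,f):
    s=arm.snapshot(n); cv2.imwrite('pics/'+f+'.png',s['color'][:,:,::-1]); np.save('pics/'+f+'.npy',s,allow_pickle=True); return s
def load(f): return np.load('pics/'+f+'.npy',allow_pickle=True).item()
def pt(s,u,v,z):
    K=s['camera_matrix']; d=np.array([s['k1'],0,0,0,0],float)
    # forward model matches OpenCV radial k1
    p=cv2.undistortPoints(np.array([[[u,v]]],float),K,d)[0,0]
    r=s['rotation']@np.array([p[0],p[1],1]); c=np.array(s['xyz'])
    return c+r*(z-c[2])/r[2]
def proj(s,P):
    R=np.array(s['rotation']).T; t=-R@np.array(s['xyz'])
    return cv2.projectPoints(np.array(P,float).reshape(-1,3),cv2.Rodrigues(R)[0],t,s['camera_matrix'],np.array([s['k1'],0,0,0,0],float))[0][:,0]
def crop(f,x,y,w,h,k):
    im=cv2.imread('pics/'+f+'.png')[y:y+h,x:x+w]; cv2.imwrite(f'pics/{f}_c{x}_{y}.png',cv2.resize(im,None,fx=k,fy=k,interpolation=cv2.INTER_CUBIC))
E
python3 - <<'E'
from h import *
for n in('top','side'):
    s=snap(n,n+'0'); print(s['xyz'],s['rotation'],s['camera_matrix'],s['k1'])
print(arm.sense(),arm.hold_point_z)
E
```

```text
[0.42859033 0.05267187 1.12949103] [[-0.02772327 -0.99804009  0.05610165]
 [-0.99961435  0.02758944 -0.00315869]
 [ 0.00160468 -0.05616758 -0.99842007]] [[379.0130097    0.         319.72713937]
 [  0.         379.0130097  199.38497967]
 [  0.           0.           1.        ]] -0.08594393429138454
[-0.02511778 -0.69615826  0.66989639] [[ 0.80605701 -0.32974576  0.49146702]
 [-0.59166995 -0.42919003  0.68243871]
 [-0.01409853 -0.84087077 -0.54105229]] [[432.17535426   0.         320.66283389]
 [  0.         432.17535426 198.75922083]
 [  0.           0.           1.        ]] 0.039742126279763236
{'time_s': 0.1, 'joint_pos': array([-67.13289601,  40.50906294,  -1.58442579,  85.08000091,
         1.25921792,  54.48275534,  -4.32749419]), 'joint_vel': array([ 0.01584536, -0.10044839,  0.01086972, -0.08311784,  0.07224417,
        0.04690289,  0.01038979]), 'effort': array([ 1.30040982e-03, -8.84282970e+01,  1.23564854e+00, -2.36452550e+01,
        1.68624771e-02,  5.02533992e-03,  3.28997544e-05]), 'eef_pos': array([0.24521606, 0.51984057, 0.23089394]), 'orientation': array([[-9.04401305e-01,  4.26682674e-01, -4.19157391e-04],
       [ 4.26682880e-01,  9.04400900e-01, -8.55993617e-04],
       [ 1.38486763e-05, -9.53009027e-04, -9.99999546e-01]]), 'wrist_force': array([0.47238855, 0.48295744, 0.88144997]), 'moment': array([ 0.00092926, -0.0269694 ,  0.02572637]), 'grip_force': 0.0, 'opening': 1.000440332590145} 0.0187
```

View pics/top0.png

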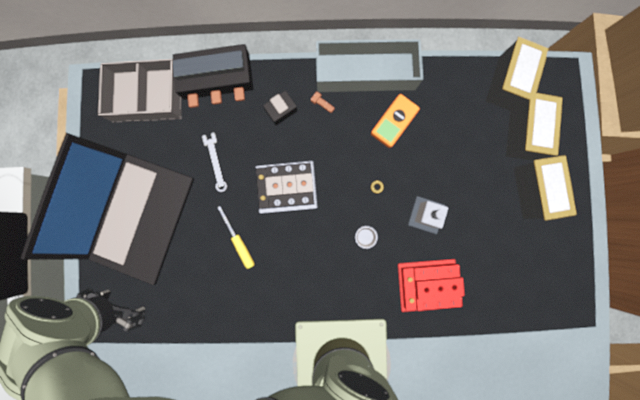

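View pics/side0.png

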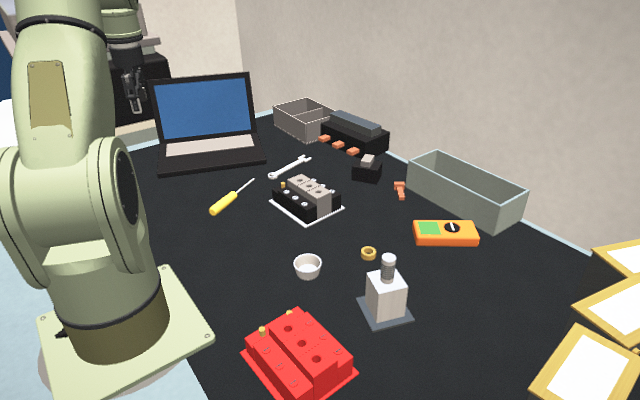

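The top view shows the breaker at about (287,186) with its brass posts on the left, which is world +y. The stand with the rod is at about (432,213) and the red look-alike at (432,285). The side view shows the rod at (388,267) and the breaker at (307,197). I'll enlarge both.

Run:
```python
from h import *
import cv2
a=cv2.imread('pics/top0.png');b=cv2.imread('pics/side0.png')
def c(im,x,y,w,h,k): return cv2.resize(im[y:y+h,x:x+w],None,fx=k,fy=k,interpolation=cv2.INTER_CUBIC)
# each 400x300
o=np.vstack([np.hstack([c(a,245,150,80,60+0,5),c(a,395,185,80,60,5)]),np.hstack([c(b,265,165,80,60,5),c(b,350,245,80,60,5)])])
cv2.imwrite('pics/z1.png',o)
```

```text
(no output)
```

View pics/z1.png

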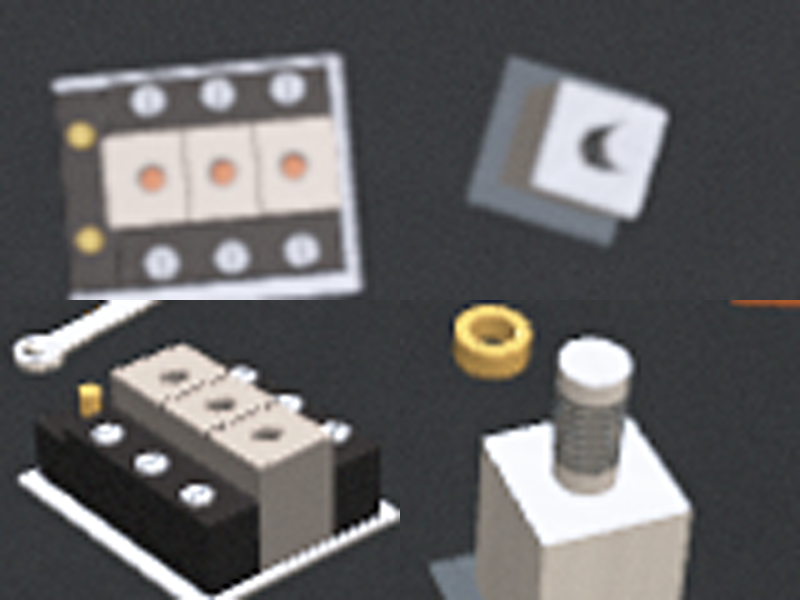

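Reading the enlarged crops:
- **Bores in the top view:** (152,179), (223,172), (293,166).
- **Bores in the side view:** (176,376), (221,404), (268,433).
- **Stand top corners:** (563,78), (668,110), (638,220), (530,190).
- **Handle top in the side view:** about (595,361).

Run:
```python
from h import *
a=load('top0');b=load('side0')
q=lambda x,o:(x+.5)/5-.5+o
T=[pt(a,q(x,245),q(y,150),.070) for x,y in[(152,179),(223,172),(293,166)]]
S=[pt(b,q(x,265),q(y-300,165),.070) for x,y in[(176,376),(221,404),(268,433)]]
print('T',np.round(T,4),'\nS',np.round(S,4))
# rib top corners in side and top
print('ribT',np.round([pt(a,q(x,245),q(y,150),.07) for x,y in[(103,138),(333,118),(340,209),(110,228)]],4))
st=[pt(a,q(x-400,395),q(y,185),.085) for x,y in[(563,78),(668,110),(638,220),(530,190)]]
print('standT',np.round(st,4),np.mean(st,0))
ss=[pt(b,q(x-400,350),q(y-300,245),.085) for x,y in[(483,437),(628,415),(690,508),(541,545)]]
print('standS',np.round(ss,4),np.mean(ss,0))
print('handle',pt(b,q(195,350),q(61,245),.141))
print('handle bot',pt(b,q(187,350),q(182,245),.085))
```

```text
T [[0.5309 0.1738 0.07  ]
 [0.5337 0.1338 0.07  ]
 [0.536  0.0944 0.07  ]] 
S [[0.5313 0.1734 0.07  ]
 [0.5338 0.1337 0.07  ]
 [0.5365 0.0942 0.07  ]]
ribT [[0.5549 0.201  0.07  ]
 [0.5625 0.0712 0.07  ]
 [0.5111 0.0687 0.07  ]
 [0.504  0.198  0.07  ]]
standT [[ 0.4768 -0.2493  0.085 ]
 [ 0.4573 -0.308   0.085 ]
 [ 0.3967 -0.2883  0.085 ]
 [ 0.4152 -0.2281  0.085 ]] [ 0.43646633 -0.26842494  0.085     ]
standS [[ 0.4194 -0.2285  0.085 ]
 [ 0.474  -0.2536  0.085 ]
 [ 0.4558 -0.3049  0.085 ]
 [ 0.3978 -0.2854  0.085 ]] [ 0.4367237  -0.26809782  0.085     ]
handle [ 0.43746654 -0.26720206  0.141     ]
handle bot [ 0.43449658 -0.27145123  0.085     ]
```

Both cameras agree to within about 1 mm: bore pitch 39.5–40 mm, stand sides 60–64 mm. The rod axis is at (0.4366, -0.268). Next I'll plan the approach at z≈0.23.

```bash
cat >> h.py <<'E'
def go(*pts):
    s=arm.sense(); p=s['eef_pos']; R=s['orientation']
    for t in pts:
        d=R.T@(np.array(t)-p)*1000; print('to',t,'tool mm',np.round(d,1),'len',round(np.linalg.norm(d),1)); p=np.array(t)
def st():
    s=arm.sense(); print(s['time_s'],np.round(s['eef_pos'],4),np.round(s['wrist_force'],2),s['opening'],s['grip_force'])
    print(np.round(s['orientation'],4).tolist(),np.round(s['joint_pos'],1))
E
python3 -c "
from h import *
go((.40,.25,.231),(.46,0,.231),(.4366,-.268,.231),(.4366,-.268,.099))"
```

```text
to (0.4, 0.25, 0.231) tool mm [-2.551e+02 -1.780e+02  1.000e-01] len 311.1
to (0.46, 0, 0.231) tool mm [-1.609e+02 -2.005e+02  2.000e-01] len 257.1
to (0.4366, -0.268, 0.231) tool mm [-9.320e+01 -2.524e+02  2.000e-01] len 269.0
to (0.4366, -0.268, 0.099) tool mm [-0.00e+00  1.00e-01  1.32e+02] len 132.0
```

```bash
python3 -m inch '[[0,0,0,-16,-11,0,1],[0,0,0,-32,-22,0,1],[0,0,0,-32,-22,0,1],[0,0,0,-32,-22,0,1],[0,0,0,-32,-22,0,1],[0,0,0,-32,-22,0,1],[0,0,0,-32,-22,0,1],[0,0,0,-32,-22,0,1],[0,0,0,-20,-25,0,1],[0,0,0,-20,-25,0,1],[0,0,0,-20,-25,0,1],[0,0,0,-20,-25,0,1]]'
python3 -c "
from h import *
st();go((.46,0,.231),(.4366,-.268,.231))"
```

```text
time_s: 1.3
eef_pos: [0.4217, 0.1425, 0.2312]
orientation: [[-0.904, 0.427, -0.0], [0.427, 0.904, -0.0], [0.0, -0.0, -1.0]]
wrist_force: [1.5, -0.8, -1.3]
opening: 0.996
grip_force: 0.0
1.3 [0.4217 0.1425 0.2312] [ 1.49 -0.76 -1.32] 0.9957713959464131 0.0
[[-0.9044, 0.4266, -0.0003], [0.4266, 0.9044, -0.0002], [0.0002, -0.0003, -1.0]] [-19.2  29.9  -5.9 110.5   4.6  39.8  36.9]
to (0.46, 0, 0.231) tool mm [ -95.4 -112.5    0.2] len 147.5
to (0.4366, -0.268, 0.231) tool mm [-9.320e+01 -2.524e+02  1.000e-01] len 269.0
```

```bash
python3 -m inch '[[0,0,0,-22,-27,0,1],[0,0,0,-22,-27,0,1],[0,0,0,-22,-27,0,1],[0,0,0,-22,-27,0,1],[0,0,0,-13,-35,0,1],[0,0,0,-13,-35,0,1],[0,0,0,-13,-35,0,1],[0,0,0,-13,-35,0,1],[0,0,0,-13,-35,0,1],[0,0,0,-13,-35,0,1],[0,0,0,-8,-20,0,1],[0,0,0,0,0,0,1]]'
python3 -c "
from h import *
st();go((.4366,-.268,.231));snap('side','s1')"
```

```text
time_s: 2.5
eef_pos: [0.4339, -0.2389, 0.2309]
orientation: [[-0.903, 0.43, -0.001], [0.43, 0.903, -0.001], [0.0, -0.001, -1.0]]
wrist_force: [-0.1, -0.0, -0.1]
opening: 0.997
grip_force: 0.0
2.5 [ 0.4339 -0.2389  0.2309] [-0.09 -0.   -0.09] 0.9974466773683605 0.0
[[-0.9026, 0.4304, -0.0008], [0.4304, 0.9026, -0.0008], [0.0004, -0.0011, -1.0]] [ 30.7  33.9  -9.8 101.2   7.7  45.6  81.7]
to (0.4366, -0.268, 0.231) tool mm [-14.9 -25.1  -0.1] len 29.2
```

View pics/s1.png

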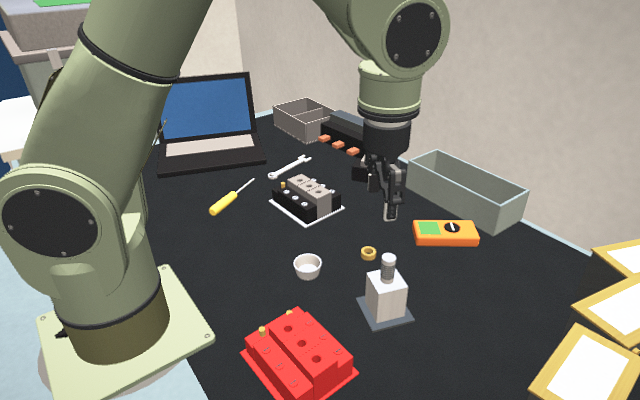

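The gripper hangs near (385,180) with the stand and rod clear below it at (388,280). Now I'll finish the lateral move and descend.

```bash
python3 -m inch '[[0,0,0,-8,-13,0,1],[0,0,0,-7,-12,0,1],[0,0,0,0,0,20,1],[0,0,0,0,0,20,1],[0,0,0,0,0,10,1],[0,0,0,0,0,0,1]]'
python3 -c "
from h import *
st();go((.4366,-.268,.1),(.4366,-.268,.1))"
```

```text
time_s: 3.15
eef_pos: [0.4375, -0.2651, 0.1805]
orientation: [[-0.905, 0.426, -0.002], [0.426, 0.905, 0.001], [0.002, -0.0, -1.0]]
wrist_force: [0.1, 0.5, 0.8]
opening: 1.004
grip_force: 0.0
3.15 [ 0.4375 -0.2651  0.1805] [0.08 0.49 0.85] 1.0040753248794145 0.0
[[-0.9045, 0.4264, -0.0016], [0.4264, 0.9045, 0.0007], [0.0018, -0.0, -1.0]] [ 32.7  39.4  -9.2 101.9   9.1  39.6  83.3]
to (0.4366, -0.268, 0.1) tool mm [-0.6 -3.  80.5] len 80.6
to (0.4366, -0.268, 0.1) tool mm [0. 0. 0.] len 0.0
```

```bash
python3 -m inch '[[0,0,0,0,-3,20,1],[0,0,0,0,0,20,1],[0,0,0,0,0,20,1],[0,0,0,0,0,14,1],[0,0,0,0,0,6,1],[0,0,0,0,0,0,1]]'
python3 -c "
from h import *
st();go((.4366,-.268,.1));snap('side','s2');crop('s2',320,180,130,130,4)"
```

```text
time_s: 3.75
eef_pos: [0.4366, -0.2679, 0.1015]
orientation: [[-0.904, 0.427, -0.0], [0.427, 0.904, -0.0], [0.0, -0.0, -1.0]]
wrist_force: [0.6, -0.2, 0.4]
opening: 1.0
grip_force: 0.0
3.75 [ 0.4366 -0.2679  0.1015] [ 0.6  -0.24  0.41] 1.0003249688147389 0.0
[[-0.9044, 0.4266, -0.0002], [0.4266, 0.9044, -0.0001], [0.0001, -0.0002, -1.0]] [ 31.8  46.8  -7.1 106.1  11.2  27.7  81.7]
to (0.4366, -0.268, 0.1) tool mm [-0.  -0.   1.5] len 1.5
```

View pics/s2_c320_180.png

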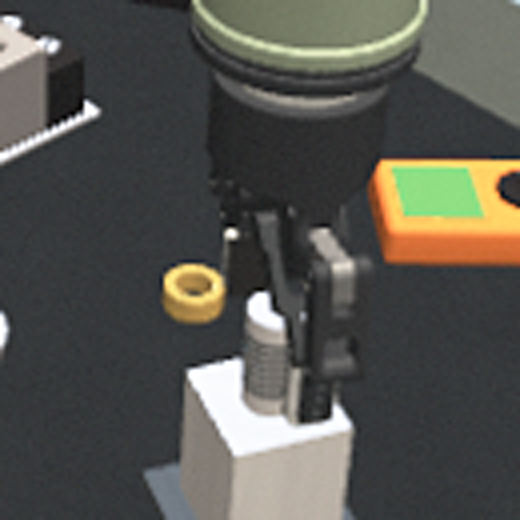

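The fingers straddle the handle, which is at crop (268,355). I'm closing gently, then adding force.

```bash
python3 -m inch '[[0,0,0,0,0,0,0.6],[0,0,0,0,0,0,0.4],[0,0,0,0,0,0,0.3],[0,0,0,0,0,0,0.2],[0,0,0,0,0,0,0.1],[0,0,0,0,0,0,0],[0,0,0,0,0,0,0],[0,0,0,0,0,0,0]]' 60
python3 -c "
from h import *
st()"
```

```text
time_s: 4.6
eef_pos: [0.4366, -0.2679, 0.1017]
orientation: [[-0.904, 0.427, 0.0], [0.427, 0.904, -0.0], [-0.001, -0.0, -1.0]]
wrist_force: [-1.4, 0.6, 6.6]
opening: 0.291
grip_force: 58.3
4.6 [ 0.4366 -0.2679  0.1017] [-1.41  0.58  6.65] 0.29128526531167276 58.30133557319641
[[-0.9044, 0.4266, 0.0004], [0.4266, 0.9044, -0.0004], [-0.0005, -0.0002, -1.0]] [ 31.8  46.8  -7.1 106.2  11.2  27.7  81.7]
```

```bash
python3 -m inch '[[0,0,0,0,0,-5,0],[0,0,0,0,0,-10,0],[0,0,0,0,0,-20,0],[0,0,0,0,0,-20,0],[0,0,0,0,0,-20,0],[0,0,0,0,0,-20,0],[0,0,0,0,0,-10,0],[0,0,0,0,0,0,0]]' 
python3 -c "
from h import *
st();go((.47,0,.21),(.5311,.1736,.21))
snap('side','s3');snap('top','t3')"
```

```text
time_s: 5.4
eef_pos: [0.4367, -0.2681, 0.2075]
orientation: [[-0.904, 0.427, 0.002], [0.427, 0.904, -0.001], [-0.002, -0.0, -1.0]]
wrist_force: [-0.5, 0.0, -3.2]
opening: 0.289
grip_force: 59.1
5.4 [ 0.4367 -0.2681  0.2075] [-0.53  0.01 -3.18] 0.2891698361592434 59.117637276649475
[[-0.9043, 0.4268, 0.0016], [0.4268, 0.9043, -0.0011], [-0.0019, -0.0003, -1.0]] [33.5 37.1 -9.8 99.9  8.6 43.6 84.1]
to (0.47, 0, 0.21) tool mm [ 84.3 256.6  -2.7] len 270.1
to (0.5311, 0.1736, 0.21) tool mm [ 1.880e+01  1.831e+02 -1.000e-01] len 184.0
```

```bash
python3 -m inch '[[0,0,0,5,15,0,0],[0,0,0,11,34,0,0],[0,0,0,11,34,0,0],[0,0,0,11,34,0,0],[0,0,0,11,34,0,0],[0,0,0,11,34,0,0],[0,0,0,11,34,0,0],[0,0,0,8,34,0,0],[0,0,0,4,36,0,0],[0,0,0,4,36,0,0],[0,0,0,4,36,0,0],[0,0,0,4,30,0,0]]' 
python3 -m inch '[[0,0,0,2,20,0,0],[0,0,0,1,10,0,0],[0,0,0,0,0,0,0],[0,0,0,0,0,0,0]]' 
python3 -c "
from h import *
st();go((.5311,.1736,.19))"
```

```text
time_s: 6.7
eef_pos: [0.5173, 0.1283, 0.2052]
orientation: [[-0.905, 0.426, -0.001], [0.426, 0.905, -0.0], [0.001, -0.001, -1.0]]
wrist_force: [0.4, -1.0, -2.8]
opening: 0.288
grip_force: 59.2
time_s: 7.1
eef_pos: [0.5272, 0.1535, 0.2059]
orientation: [[-0.904, 0.428, -0.001], [0.428, 0.904, -0.001], [0.0, -0.001, -1.0]]
wrist_force: [1.1, -0.3, -1.8]
opening: 0.287
grip_force: 59.2
7.1 [0.5272 0.1535 0.2059] [ 1.06 -0.35 -1.82] 0.2865228184804793 59.22075033187866
[[-0.904, 0.4275, -0.0008], [0.4275, 0.904, -0.001], [0.0003, -0.0013, -1.0]] [-17.3  40.   -4.3  92.6   3.8  47.6  41.5]
to (0.5311, 0.1736, 0.19) tool mm [ 5.  19.9 15.9] len 26.0
```

```bash
python3 -m inch '[[0,0,0,3,10,8,0],[0,0,0,2,10,8,0],[0,0,0,0,0,6,0],[0,0,0,0,0,0,0],[0,0,0,0,0,0,0]]' 
python3 -c "
from h import *
st();go((.5311,.1736,.18))
a=snap('side','s4');b=snap('top','t4')
p=arm.sense()['eef_pos'];tip=p+[0,0,-.0947]
print(proj(a,[tip,tip+[0,0,.04],p]))
o=[cv2.resize(cv2.imread('pics/s4.png')[140:225,250:350],None,fx=6,fy=6,interpolation=cv2.INTER_CUBIC)]
cv2.imwrite('pics/z4.png',o[0])"
```

```text
time_s: 7.6
eef_pos: [0.5314, 0.1746, 0.1842]
orientation: [[-0.904, 0.427, -0.0], [0.427, 0.904, -0.0], [0.0, -0.001, -1.0]]
wrist_force: [-0.1, -0.9, -2.3]
opening: 0.29
grip_force: 59.2
7.6 [0.5314 0.1746 0.1842] [-0.09 -0.85 -2.32] 0.29013901156210126 59.22666013240814
[[-0.9043, 0.4269, -0.0003], [0.4269, 0.9043, -0.0005], [0.0001, -0.0006, -1.0]] [-19.4  42.5  -4.   92.    3.8  45.7  39.7]
to (0.5311, 0.1736, 0.18) tool mm [-0.1 -1.   4.2] len 4.3
[[299.32397183 173.32412751]
 [298.71172832 160.3091144 ]
 [297.83329543 141.68901889]]
```

View pics/z4.png

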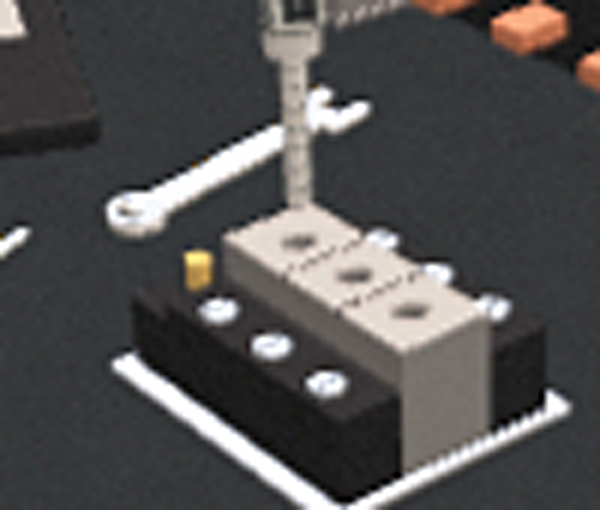

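The tip appears at px (299.6,173.4), against a predicted (299.3,173.3). The mouth of bore 1 is directly below at (299.6,180). I'll correct by -1 mm in y and go in.

```bash
python3 -m inch '[[0,0,0,0,-1,5,0],[0,0,0,0,0,5,0],[0,0,0,0,0,4,0],[0,0,0,0,0,4,0],[0,0,0,0,0,4,0],[0,0,0,0,0,3,0],[0,0,0,0,0,0,0],[0,0,0,0,0,0,0]]' 
python3 -c "
from h import *
st();go((.5311,.1736,.155))"
```

```text
time_s: 8.5
eef_pos: [0.531, 0.1741, 0.1593]
orientation: [[-0.904, 0.427, 0.0], [0.427, 0.904, -0.0], [-0.0, -0.0, -1.0]]
wrist_force: [0.3, -1.2, -3.2]
opening: 0.29
grip_force: 59.2
8.5 [0.531  0.1741 0.1593] [ 0.31 -1.23 -3.15] 0.2903680097421155 59.22680139541626
[[-0.9044, 0.4266, 0.0], [0.4266, 0.9044, -0.0001], [-0.0, -0.0001, -1.0]] [-19.4  44.4  -3.9  93.7   4.1  42.   39.5]
to (0.5311, 0.1736, 0.155) tool mm [-0.3 -0.4  4.3] len 4.4
```

```bash
python3 -m inch '[[0,0,0,0,0,3,0],[0,0,0,0,0,3,0],[0,0,0,0,0,3,0],[0,0,0,0,0,3,0],[0,0,0,0,0,0,0]]'; python3 -m inch '[[0,0,0,0,0,2,0],[0,0,0,0,0,2,0],[0,0,0,0,0,0,0]]'
```

```text
time_s: 9.0
eef_pos: [0.531, 0.1741, 0.147]
orientation: [[-0.904, 0.427, -0.0], [0.427, 0.904, -0.0], [0.0, -0.0, -1.0]]
wrist_force: [0.5, 0.1, -0.7]
opening: 0.29
grip_force: 59.6
time_s: 9.3
eef_pos: [0.531, 0.1741, 0.1431]
orientation: [[-0.904, 0.427, -0.0], [0.427, 0.904, -0.0], [0.0, -0.0, -1.0]]
wrist_force: [0.3, 0.1, 0.7]
opening: 0.292
grip_force: 59.6
```

```bash
for i in 1 ; do python3 -m inch '[[0,0,0,0,0,1,0],[0,0,0,0,0,1,0],[0,0,0,0,0,0,0]]' | grep -E 'eef|wrist'; python3 -m inch '[[0,0,0,0,0,1,0],[0,0,0,0,0,1,0],[0,0,0,0,0,0,0]]' | grep -E 'eef|wrist'; done
```

```text
eef_pos: [0.531, 0.1741, 0.1412]
wrist_force: [0.6, 0.4, 0.4]
eef_pos: [0.5311, 0.1741, 0.1393]
wrist_force: [-1.0, 1.1, 2.8]
```

```bash
python3 -m inch '[[0,0,0,0,0,1.5,0],[0,0,0,0,0,0,0],[0,0,0,0,0,0,0]]' | grep -E 'eef|wrist'; python3 -c "
from h import *
for i in range(4):
  arm.snapshot('side'); s=arm.sense(); print(s['eef_pos'][2],s['wrist_force'])"
```

```text
eef_pos: [0.5311, 0.1741, 0.1379]
wrist_force: [0.2, 0.3, 6.0]
0.13788728828522406 [ 0.82277565 -0.09298498  4.44102575]
0.13787318896750397 [-0.38718886  1.20202348  4.57265202]
0.13787085415789754 [0.38663747 0.03124363 5.39379278]
0.13785342192008274 [0.94623742 0.53522345 5.07067485]
```

The wrist reads about 7.7 N net at the stop, roughly 5.9 mm of spring, so bore 1's stop is about 21 mm deep. Withdrawing and moving to bore 2.

```bash
python3 -m inch '[[0,0,0,0,0,-4,0],[0,0,0,0,0,-8,0],[0,0,0,0,0,-10,0],[0,0,0,0,0,-10,0],[0,0,0,0,0,-5,0],[0,0,0,0,0,0,0],[0,0,0,-6,-12,0,0],[0,0,0,-7,-12,0,0],[0,0,0,-6,-11,0,0],[0,0,0,0,0,0,0],[0,0,0,0,0,0,0]]'; python3 -c "
from h import *
st();go((.5337,.1338,.175))"
```

```text
time_s: 11.5
eef_pos: [0.5333, 0.1339, 0.1747]
orientation: [[-0.904, 0.427, -0.0], [0.427, 0.904, 0.0], [0.0, 0.0, -1.0]]
wrist_force: [0.3, -0.3, -2.9]
opening: 0.289
grip_force: 59.5
11.5 [0.5333 0.1339 0.1747] [ 0.35 -0.29 -2.85] 0.28945541393681556 59.54088091850281
[[-0.9041, 0.4274, -0.0002], [0.4274, 0.9041, 0.0001], [0.0002, 0.0, -1.0]] [-15.   42.5  -4.5  94.6   4.5  43.   43.1]
to (0.5337, 0.1338, 0.175) tool mm [-0.4  0.1 -0.3] len 0.5
```

```bash
python3 -m inch '[[0,0,0,0,0,4,0],[0,0,0,0,0,4,0],[0,0,0,0,0,4,0],[0,0,0,0,0,3,0],[0,0,0,0,0,0,0]]'| grep -E 'eef|wrist'; python3 -m inch '[[0,0,0,0,0,4,0],[0,0,0,0,0,4,0],[0,0,0,0,0,4,0],[0,0,0,0,0,0,0]]'| grep -E 'eef|wrist';python3 -m inch '[[0,0,0,0,0,2,0],[0,0,0,0,0,2,0],[0,0,0,0,0,1,0],[0,0,0,0,0,0,0]]'| grep -E 'eef|wrist'
```

```text
eef_pos: [0.533, 0.1343, 0.1593]
wrist_force: [-0.1, -0.1, -3.1]
eef_pos: [0.5333, 0.1344, 0.1474]
wrist_force: [0.7, 0.3, -0.7]
eef_pos: [0.5333, 0.1343, 0.1427]
wrist_force: [1.2, 1.0, -0.4]
```

```bash
python3 -m inch '[[0,0,0,0,0,1.5,0],[0,0,0,0,0,1.5,0],[0,0,0,0,0,0,0]]'| grep -E 'eef|wrist'; python3 -m inch '[[0,0,0,0,0,1.8,0],[0,0,0,0,0,0,0],[0,0,0,0,0,0,0]]'| grep -E 'eef|wrist'; python3 -c "
from h import *
for i in range(4):
  arm.snapshot('side'); s=arm.sense(); print(s['eef_pos'][2],s['wrist_force'])"
```

```text
eef_pos: [0.5333, 0.1343, 0.1396]
wrist_force: [0.5, 1.3, 1.0]
eef_pos: [0.5333, 0.1343, 0.138]
wrist_force: [1.2, 1.7, -0.6]
0.13800495941843638 [ 0.73481547  0.62443404 -0.48944645]
0.13801481296161683 [1.37865872 1.28013221 0.05244795]
0.1380013843231658 [ 0.62079485  0.95002575 -0.57862136]
0.1380233572051071 [ 0.97210923  0.55880063 -0.4146833 ]
```

```bash
for i in 1; do python3 -m inch '[[0,0,0,0,0,1.5,0],[0,0,0,0,0,1.5,0],[0,0,0,0,0,0,0]]'| grep -E 'eef|wrist'; python3 -m inch '[[0,0,0,0,0,1.5,0],[0,0,0,0,0,1.5,0],[0,0,0,0,0,0,0]]'| grep -E 'eef|wrist'; done; python3 -c "
from h import *
for i in range(2):
  arm.snapshot('side'); s=arm.sense(); print(s['eef_pos'][2],s['wrist_force'])"
```

```text
eef_pos: [0.5332, 0.1343, 0.1348]
wrist_force: [0.5, 0.7, 0.5]
eef_pos: [0.5332, 0.1343, 0.1318]
wrist_force: [1.2, 0.4, 0.6]
0.13187705303912461 [ 0.9717529   1.62783244 -0.3340099 ]
0.13195784425054202 [ 0.11561914  1.41013346 -0.12926238]
```

```bash
python3 -m inch '[[0,0,0,0,0,1.5,0],[0,0,0,0,0,1.5,0],[0,0,0,0,0,0,0]]'| grep -E 'eef|wrist'; python3 -c "
from h import *
for i in range(3):
  arm.snapshot('side'); s=arm.sense(); print(s['eef_pos'][2],s['wrist_force'])"
```

```text
eef_pos: [0.5332, 0.1343, 0.1288]
wrist_force: [1.0, 0.9, 0.5]
0.12893307951436647 [1.14688195 0.37861257 1.11769052]
0.12899719863228953 [0.39652153 0.28660065 0.88082137]
0.12899968484442115 [0.41128364 0.89118493 1.51211283]
```

```bash
python3 -m inch '[[0,0,0,0,0,1.5,0],[0,0,0,0,0,0,0]]'| grep -E 'eef|wrist';  python3 -m inch '[[0,0,0,0,0,1.3,0],[0,0,0,0,0,0,0]]'| grep -E 'eef|wrist';python3 -c "
from h import *
for i in range(4):
  arm.snapshot('side'); s=arm.sense(); print(s['eef_pos'][2],s['wrist_force'])"
```

```text
eef_pos: [0.5333, 0.1343, 0.1274]
wrist_force: [0.5, 1.3, 3.2]
eef_pos: [0.5333, 0.1343, 0.1262]
wrist_force: [0.9, -0.2, 5.0]
0.12621593195636244 [0.29541917 0.8534096  4.45290698]
0.1262490994945198 [0.38006873 0.60767067 4.70587694]
0.12626907343465194 [ 1.2921408  -0.40720305  4.74182849]
0.12625008927535378 [0.72251892 0.99301525 4.65706845]
```

Bore 2's stop is about 33 mm deep, 12 mm deeper than bore 1, so it's clearly the worn one. I'll still check bore 3.

```bash
python3 -m inch '[[0,0,0,0,0,-4,0],[0,0,0,0,0,-10,0],[0,0,0,0,0,-10,0],[0,0,0,0,0,-10,0],[0,0,0,0,0,-10,0],[0,0,0,0,0,-5,0],[0,0,0,0,0,0,0],[0,0,0,-6,-12,0,0],[0,0,0,-7,-12,0,0],[0,0,0,-6,-11,0,0],[0,0,0,0,0,0,0],[0,0,0,0,0,0,0]]'; python3 -c "
from h import *
st();go((.5362,.0942,.175))"
```

```text
time_s: 16.55
eef_pos: [0.5355, 0.0941, 0.1751]
orientation: [[-0.904, 0.427, -0.0], [0.427, 0.904, 0.0], [0.0, 0.0, -1.0]]
wrist_force: [0.3, 0.7, -2.1]
opening: 0.288
grip_force: 59.4
16.55 [0.5355 0.0941 0.1751] [ 0.32  0.71 -2.14] 0.2882085609699559 59.43347454071045
[[-0.9041, 0.4274, -0.0002], [0.4274, 0.9041, 0.0002], [0.0003, 0.0, -1.0]] [-10.6  42.   -5.   95.9   5.   42.3  46.6]
to (0.5362, 0.0942, 0.175) tool mm [-0.6  0.3  0.1] len 0.7
```

```bash
python3 -m inch '[[0,0,0,-0.5,0,4,0],[0,0,0,0,0,4,0],[0,0,0,0,0,4,0],[0,0,0,0,0,3,0],[0,0,0,0,0,0,0]]'| grep -E 'eef|wrist'; python3 -m inch '[[0,0,0,0,0,4,0],[0,0,0,0,0,4,0],[0,0,0,0,0,4,0],[0,0,0,0,0,0,0]]'| grep -E 'eef|wrist';python3 -m inch '[[0,0,0,0,0,2,0],[0,0,0,0,0,2,0],[0,0,0,0,0,1,0],[0,0,0,0,0,0,0]]'| grep -E 'eef|wrist';python3 -m inch '[[0,0,0,0,0,1.5,0],[0,0,0,0,0,1.5,0],[0,0,0,0,0,0,0]]'| grep -E 'eef|wrist'
```

```text
eef_pos: [0.5358, 0.0944, 0.1597]
wrist_force: [0.6, -0.6, -2.8]
eef_pos: [0.536, 0.0944, 0.1478]
wrist_force: [0.8, 1.0, 0.1]
eef_pos: [0.536, 0.0944, 0.1431]
wrist_force: [1.4, 1.0, 0.3]
eef_pos: [0.536, 0.0943, 0.1401]
wrist_force: [0.3, 1.6, 2.3]
```

```bash
python3 -m inch '[[0,0,0,0,0,1.3,0],[0,0,0,0,0,0,0]]'| grep -E 'eef|wrist';  python3 -m inch '[[0,0,0,0,0,0.9,0],[0,0,0,0,0,0,0]]'| grep -E 'eef|wrist';python3 -c "
from h import *
for i in range(4):
  arm.snapshot('side'); s=arm.sense(); print(s['eef_pos'][2],s['wrist_force'])"
```

```text
eef_pos: [0.536, 0.0943, 0.1389]
wrist_force: [-0.2, 0.6, 4.4]
eef_pos: [0.536, 0.0944, 0.138]
wrist_force: [0.9, 0.9, 5.3]
0.13803910693140845 [0.77325933 0.93900896 4.89313132]
0.13808032623757358 [0.85060668 1.29206294 4.97836932]
0.13804638997912916 [0.57083077 1.08420591 4.8100272 ]
0.13809451363521405 [0.70748345 1.08727942 4.90044756]
```

Bore 3's stop is about 21 mm deep, the same as bore 1, so bore 2 is the worn one. Going back to it.

```bash
python3 -m inch '[[0,0,0,0,0,-4,0],[0,0,0,0,0,-8,0],[0,0,0,0,0,-10,0],[0,0,0,0,0,-10,0],[0,0,0,0,0,-5,0],[0,0,0,0,0,0,0],[0,0,0,6,12,0,0],[0,0,0,7,12,0,0],[0,0,0,6,11,0,0],[0,0,0,0,0,0,0],[0,0,0,0,0,0,0]]'; python3 -c "
from h import *
st();go((.5335,.1340,.175))"
```

```text
time_s: 19.85
eef_pos: [0.5336, 0.1344, 0.1748]
orientation: [[-0.905, 0.426, -0.0], [0.426, 0.905, -0.0], [0.0, -0.001, -1.0]]
wrist_force: [0.3, -0.2, -2.2]
opening: 0.289
grip_force: 59.4
19.85 [0.5336 0.1344 0.1748] [ 0.26 -0.21 -2.22] 0.2890872403004332 59.43644642829895
[[-0.9048, 0.4259, -0.0003], [0.4259, 0.9048, -0.0004], [0.0001, -0.0005, -1.0]] [-15.1  42.5  -4.5  94.5   4.5  43.1  43.1]
to (0.5335, 0.134, 0.175) tool mm [-0.1 -0.4 -0.2] len 0.5
```

```bash
python3 -m inch '[[0,0,0,0,0,4,0],[0,0,0,0,0,4,0],[0,0,0,0,0,4,0],[0,0,0,0,0,4,0],[0,0,0,0,0,0,0]]'| grep -E 'eef|wrist'; python3 -m inch '[[0,0,0,0,0,5,0],[0,0,0,0,0,5,0],[0,0,0,0,0,5,0],[0,0,0,0,0,5,0],[0,0,0,0,0,4,0],[0,0,0,0,0,0,0]]'| grep -E 'eef|wrist'
```

```text
eef_pos: [0.5335, 0.1339, 0.1584]
wrist_force: [0.3, -0.2, -2.1]
eef_pos: [0.5335, 0.134, 0.1344]
wrist_force: [0.0, 0.6, -2.1]
```

```bash
python3 -m inch '[[0,0,0,0,0,2,0],[0,0,0,0,0,2.5,0],[0,0,0,0,0,0,0],[0,0,0,0,0,0,0]]'| grep -E 'eef|wrist'; python3 -c "
from h import *
for i in range(3):
  arm.snapshot('side'); s=arm.sense(); print(s['eef_pos'][2],s['wrist_force'])"
```

```text
eef_pos: [0.5338, 0.1341, 0.1306]
wrist_force: [-0.0, 0.4, -0.8]
0.13063601102398165 [ 1.71846332  0.36168239 -1.73526383]
0.1306250081504063 [ 0.35460738  1.07283756 -0.64014469]
0.13062882286802235 [-0.19123705  0.90607336 -0.48113627]
```

```bash
python3 -m inch '[[0,0,0,0,0,0,0.3],[0,0,0,0,0,0,0.34],[0,0,0,0,0,0,0.4],[0,0,0,0,0,0,0.5],[0,0,0,0,0,0,0.7],[0,0,0,0,0,0,1],[0,0,0,0,0,0,1],[0,0,0,0,0,0,1]]' 20
python3 -c "
from h import *
st();s=snap('side','s5');crop('s5',250,100,120,120,5)"
```

```text
time_s: 22.3
eef_pos: [0.5337, 0.1341, 0.1305]
orientation: [[-0.904, 0.427, -0.0], [0.427, 0.904, -0.0], [-0.0, -0.0, -1.0]]
wrist_force: [0.4, -0.4, -0.0]
opening: 0.997
grip_force: 0.0
22.3 [0.5337 0.1341 0.1305] [ 0.44 -0.43 -0.04] 0.9967605373618507 0.0
[[-0.9044, 0.4267, -0.0], [0.4267, 0.9044, -0.0001], [-0.0, -0.0001, -1.0]] [-15.3  46.3  -4.1  97.1   5.   36.8  42.6]
```

View pics/s5_c250_100.png

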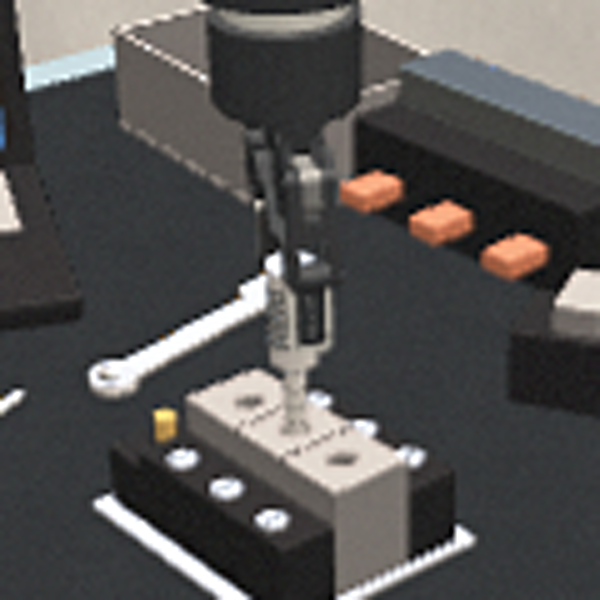

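The fingers are open and the rod stands upright in the middle bore at crop (295,425). Now I'll raise the gripper straight up.

```bash
python3 -m inch '[[0,0,0,0,0,-4,1],[0,0,0,0,0,-10,1],[0,0,0,0,0,-20,1],[0,0,0,0,0,-30,1],[0,0,0,0,0,-30,1],[0,0,0,0,0,-20,1],[0,0,0,0,0,0,1],[0,0,0,0,0,0,1]]'
python3 -c "
from h import *
s=snap('side','s6');crop('s6',250,100,120,120,5)
print(proj(s,[[.5337,.134,z] for z in (.070,.1135,.1695)])*1)"
```

```text
time_s: 23.15
eef_pos: [0.5337, 0.1341, 0.2449]
orientation: [[-0.904, 0.427, 0.001], [0.427, 0.904, 0.0], [-0.001, 0.0, -1.0]]
wrist_force: [0.0, -0.0, -1.2]
opening: 1.0
grip_force: 0.0
[[308.69378383 185.36460301]
 [308.21353315 171.24434218]
 [307.5633931  152.17455448]]
```

View pics/s6_c250_100.png

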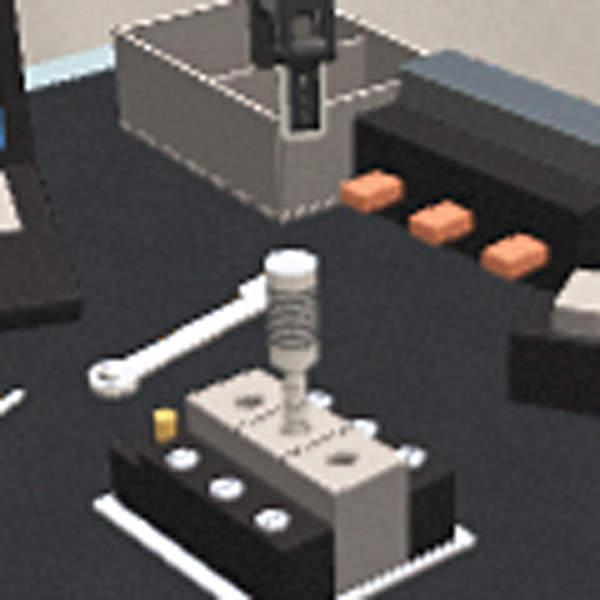

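The rod stands upright: its top is at px (308.2,152.4), against an expected (307.6,152.2) for a rod down on its contact. The gripper is clear, so I'm handing in.

```bash
python3 -c "
from plant import arm
print(arm.close_job())"
```

```text
the job is handed in; nothing more can be done
None
```

I pressed all three contacts to their stops in order (about 21, 33 and 21 mm deep, with at most about 7.7 N on the rod), left the rod standing upright on its contact in the worn middle bore (bore_2), let go, and handed the job in at about 23 s.

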